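Close and lock the mould slides

ROBOT

A 7-joint arm with a two-finger parallel gripper is mounted at the origin on the work surface. World frame = base frame: x ahead of the robot, y to its left, z up, the work surface at z = 0. Lengths are in m, angles in rad, forces in N, time in s.
With the tool pointing down it reaches from about 0.425 to 0.875 m from the base axis. Payload 4.7 kg.
Tool frame: the origin (TCP) lies at the very end of the fingers, on their centre line; the grasp point (between the pads) lies 19 mm behind it; z points along the fingers, y is the line along which they close (so a half turn about z gives the same grasp; the last joint's range is limited). The gripper opens to 85 mm and grips with 20 to 120 N. Pads are 22 mm wide; open, the fingers measure 114 mm over their backs; the gripper's body (76 mm by 85 mm) begins 54 mm behind the grasp point. The pads swing forward as they close: fully open they stand 13 mm farther back than shut.
Start: joints at [0.014, 0.321, -0.07, 1.45, 0.023, 1.371, -0.057], TCP at [0.65, -0, 0.231] pointing down, gripper open.
Joint ranges: [-2.86, 2.86], [-0.3, 2.09], [-1.38, 1.24], [0.06, 2.45], [-1.56, 4.7], [0.09, 2.05], [-2.69, 2.69]. Speed limits (rad/s): [2.57, 2.57, 3.14, 3.14, 3.14, 3.14, 3.14].

INTERFACE

Orientations are given as a rotation vector (axis times angle).
In Python, from workcell import arm gives the robot as it stands. The module is installed in compiled form; this text tells all that it offers.
- The arm moves only by the tool move_arm, never from a script. Its argument "series" is a list that holds one entry, the list of rows, each a list of 5 numbers: the shift along the tool's x, y, z in cm, then the turn about the tool's z in degrees, then the finger opening in cm, from 0 to 8.54. In form: [[[x, y, z, yaw, fingers], ...]]. A call has exactly 8 rows; each row is the pose to reach, as a shift and turn from the pose commanded when the call began, along the tool's axes at that moment; what a row does not reach only later rows make up. A row lasts 1/10 s, in which the tool goes at most 50 mm and 8.59 degrees, less where a joint would pass 70% of its speed; a pose out of reach is approached as far as the arm can. A call with a gripper value outside its range is refused whole. The fingers move at their own pace and stop on an object; "newtons" is the grip in N (left out, the last holds). Time passes only in rows, so rows that repeat a pose let the fingers close, or fill a call up. It gives the time, the measured TCP pose, the force, the opening and the grip force at its end, in the units of the state.
- arm.get_state(): the state, without advancing time (a new reading comes with each control period).
- arm.read_camera(name): name is "scene" or "side" or "wrist"; returns a dict with "img" (384x512x3 uint8, blue, green, red), "camera_matrix" (3x3 intrinsics, pixels), "xyz" and "attitude" of the camera in the world; the wrist camera has in their place "mount" (4x4, takes a point from camera to tool coordinates, whose origin is the TCP and whose axes are the flange's). Camera axes: x right, y down, z forward; pixel columns grow to the right and rows downward; lengths in m; the calibration is good to about 2 mm. A picture is of the moment at which its call begins: read the wrist's pose just before it. There is no depth.
- arm.close_job(): hands the job in; it is judged then, once.
Trained networks look in a picture, given as the dict that the camera call returned (one of the last four; its "shot" number tells which), for a name from the list of things; names that differ only in an ending like _2 or _b are one class to them, and where a whole thing is asked for, a point or a joint stands for the part that bears it (a point fixed in the world has none). Each returns a list of dicts, best first, with "confidence" (0 to 1); they miss things now and then, are a little off and sometimes report something else, mostly with a low value. They report only what shows in the picture. A call takes as long as a camera call.
- arm.outline_of(thing, picture): "region" (384x512 bool, what is visible of it) and "rect" ([left, top, width, height] in pixels, round what is visible of it).
- arm.spot_point(thing, picture): "centre" ([column, row] in pixels: a listed point, or the origin of a listed thing).
The state is a dict: "clock": time; "joints": joint angles; "qvel": joint speeds; "tau": joint torques, N m; "tool_pos": TCP position; "tool_rot": TCP orientation; "wrist_force": force on the tool from outside, world axes, zero at the start; "moment": the same for the moment, N m; "finger_gap": finger opening in m; "finger_force": force on a finger pad.
Only numpy, scipy, OpenCV 4.12 (cv2) and the standard library are available. Lean on these libraries where they do the work, as an engineer would, in place of code of your own. Each camera call takes 0.05 s, during which the arm holds its last target. There are 200 camera calls.

TASK

The mould half on the turquoise mat has its two side slides standing open. Using only the fingertips and picking nothing up, push both slides fully home into the mould (either one first), and only then push the stud of the red lock bar round so that the bar swings across both slides to its stop. Leave the brass insert standing on the mould, and the other things on the bench, as they are.

Things in the scene. Friction and masses are not known exactly. Their poses are not given: they have to be found in the camera images.
- mould: Fixed mould half: aluminium block 160 (x) x 200 (y), top at z = 55 mm, on a steel foot plate 160 x 300 x 18 mm. Origin: centre of the underside, 3 mm above the work surface; z up, yaw within 0.35 rad. A slide runs in an open channel at each y end. 20 mm corner pads rise to z = 63 mm at x = +-68, y = +-88. x, y, z stated below are in this frame.
- slide_left (a joint): Slide at the mould's +y end, how far it stands out from home in m: 0 = fully home against its stop, 0.055 = fully out; it moves out along the mould's +y. It stays where it is left; about 2.5 N pushes it. Starts 0.025 to 0.050.
- slide_right (a joint): Slide at the mould's -y end, how far it stands out from home in m: 0 = fully home against its stop, 0.055 = fully out; it moves out along the mould's -y. It stays where it is left; about 2.5 N pushes it. Starts 0.025 to 0.050.
- slide_left_back (a point): Middle of the outer (pushed) face of the left slide, a steel block 60 wide (x), 70 long (y), 33 high (z = 18.5 to 51.5 mm) whose outer end is a flat upright brass plate. The point lies at x = 0, y = 112 mm + the joint value, z = 35 mm: at home the brass face still stands 12 mm proud of the aluminium block.
- slide_right_back (a point): The same for the right slide: x = 0, y = -(112 mm + the joint value), z = 35 mm.
- lock_bar (a joint): Red flat bar 156 x 20 x 10 mm (z = 57 to 67) on an upright pivot at the mould's centre (x = y = 0). Angle in rad: 0 = at its stop, along the mould's y across both slides (locked); grows counterclockwise seen from above, up to 1.4. Stays where it is left; about 1.5 N at the stud moves it. Starts 0.75 to 1.25.
- lock_bar_stud (a point): Top centre of the black upright stud on the lock bar, 12 mm diameter, from the bar's top at z = 67 to z = 102 mm, 65 mm from the pivot. At bar angle q it is at x = -65 sin q, y = 65 cos q mm: on the mould's -x side when open, straight towards +y of the pivot when locked.
- core_insert: Loose brass core insert, 22 x 22 x 22 mm with a 16 mm round nose to 34 mm high, standing on the mould's top near x = 54, y = 35 mm, clear of the bar's sweep. Origin: centre of its underside. To be left standing there.
- paste_jar: Loose white jar with green cap, 44 mm diameter, 45 high, beyond the mould; origin centre of underside. Leave alone.
- gauge_block: Loose steel block 30 x 60 x 40 high, beyond the mould; origin centre of underside. Leave alone.
- oil_bottle: Loose yellow bottle with red cap, 44 mm diameter, 90 high; origin centre of underside. Leave alone.
- stone_box: Loose blue flat box 55 x 90 x 22 high; origin centre of underside. Leave alone.
- screwdriver: Loose screwdriver with orange handle, 170 long, lying on the mat. Leave alone.
- pin_cup: Loose aluminium cup, 60 mm diameter, 60 high; origin centre of underside. Leave alone.

How it is judged:
On the way, in this order (a step that is already met when the one before it is completed fails the run):
1. both slides are fully home (value of joint each of slide_left, slide_right below 0.003 m), for 0.2 s.
2. the lock bar is across both slides at its stop (value of joint lock_bar below 0.08 rad), for 0.2 s.
At the end, for the whole second after the job is handed in: Both slides within 3 mm of home, the lock bar within 0.08 rad of its stop, the brass insert still standing upright on the mould (all of step 1 and value of joint lock_bar below 0.08 rad and angle between core_insert's own z axis and vertical below 0.2 rad and z of core_insert in the frame of mould above 0.05 m and linear speed of core_insert below 0.02 m/s); the robot touches nothing.
It fails at once if the brass insert is lifted, shifted by more than 12 mm or tipped (distance of core_insert from where it was at the start of the episode above 0.012 m or angle between core_insert's own z axis and vertical above 0.3 rad).
It fails at once if another loose thing on the bench is lifted or moved by more than 25 mm (distance of any of paste_jar, gauge_block, oil_bottle, stone_box, screwdriver, pin_cup from where it was at the start of the episode above 0.025 m).
It fails at once if the lock bar is closed while a slide is not home (value of joint lock_bar below 0.3 rad and value of joint any of slide_left, slide_right above 0.006 m).
It also fails if it takes over 64 s, if anything falls off the work surface, if the arm or the gripper's body presses on something with over 40 N, if the wrist force passes 120 N, or if a joint passes its speed limit or range.

## Working session

There is one attempt and no reset: what is moved stays moved. The work goes in short steps, Python scripts to look and compute and a tool call to move; the robot and the scene stay as the last step left them, time stands still between calls to the robot, and variables do not carry over. Pictures are saved under pics/ and viewed, at most 10 in all, crops included, and the job is handed in when it is done.

Besides the shell and the picture viewer there is one more tool, called after ">>>" as name(argument=value, ...), one argument or row to a line, values as JSON. move_arm: Moves the arm, as the interface text tells. Its arguments: {"type":"object","properties":{"series":{"type":"array"},"newtons":{"type":"number"}},"required":["series"]}

```bash
mkdir -p pics
cat > h.py <<'E'
import numpy as np,cv2
from scipy.spatial.transform import Rotation as R
from workcell import arm
def campose(p,st=None):
    if 'mount' in p:
        T=np.eye(4);T[:3,:3]=R.from_rotvec(st['tool_rot']).as_matrix();T[:3,3]=st['tool_pos'];T=T@np.array(p['mount']);return T[:3,:3],T[:3,3]
    a=np.array(p['attitude']);
    return (a if a.shape==(3,3) else R.from_rotvec(a).as_matrix()),np.array(p['xyz'])
def ray(p,uv,st=None):
    Rm,t=campose(p,st);d=Rm@np.linalg.inv(p['camera_matrix'])@np.array([uv[0],uv[1],1.]);return t,d
def onz(p,uv,z,st=None):
    t,d=ray(p,uv,st);return t+d*(z-t[2])/d[2]
def proj(p,X,st=None):
    Rm,t=campose(p,st);c=np.array(p['camera_matrix'])@(Rm.T@(np.array(X)-t));return c[:2]/c[2]
E
python3 - <<'E'
from h import *
st=arm.get_state();print(st['tool_pos'],st['tool_rot'],st['clock'])
Z={'lock_bar_stud':.105,'slide_left_back':.038,'slide_right_back':.038,'core_insert':.058,'mould':.003}
ims=[]
for n in ('scene','side','wrist'):
    st=arm.get_state();p=arm.read_camera(n);ims.append(p['img'])
    cv2.imwrite(f'pics/{n}0.png',p['img'])
    if n=='scene':print(p['attitude'],p['xyz'])
    for k,z in Z.items():
        for d in arm.spot_point(k,p)[:1]:print(n,k,round(d['confidence'],2),np.round(d['centre'],1),np.round(onz(p,d['centre'],z,st),4))
cv2.imwrite('pics/a.png',cv2.resize(np.vstack([np.hstack(ims[:2])]),(800,300)))
E
```

```text
[ 6.49447233e-01 -3.59771822e-05  2.30208727e-01] [-2.22044737 -2.2205715   0.0022508 ] 0.0
[-1.73146142 -2.06182359  0.63342267] [1.22419592 0.11582871 1.06851392]
scene lock_bar_stud 0.76 [292.3 174.4] [0.5076 0.0973 0.105 ]
scene slide_left_back 0.56 [317.4 215.7] [0.6    0.1908 0.038 ]
scene slide_right_back 0.62 [232.1 176.6] [ 0.5003 -0.0965  0.038 ]
scene core_insert 0.58 [273.8 205.4] [0.5987 0.0554 0.058 ]
scene mould 0.98 [274.6 200.6] [0.5461 0.0519 0.003 ]
side lock_bar_stud 0.67 [168.6 215.1] [0.6606 0.1697 0.105 ]
side slide_left_back 0.84 [180.5 256.5] [0.602  0.2005 0.038 ]
side slide_right_back 0.65 [295.9 207.1] [ 0.5003 -0.0987  0.038 ]
side core_insert 0.58 [223.6 217.7] [0.5989 0.0604 0.058 ]
side mould 0.76 [245.4 240. ] [0.549  0.0429 0.003 ]
wrist lock_bar_stud 0.8 [81.4 56.1] [0.5109 0.1022 0.105 ]
wrist slide_right_back 0.6 [132. 233.] [ 0.5029 -0.0889  0.038 ]
wrist core_insert 0.68 [207.  103.7] [0.6029 0.0626 0.058 ]
wrist mould 0.61 [169.4 112.9] [0.5504 0.0488 0.003 ]
```

View pics/scene0.png

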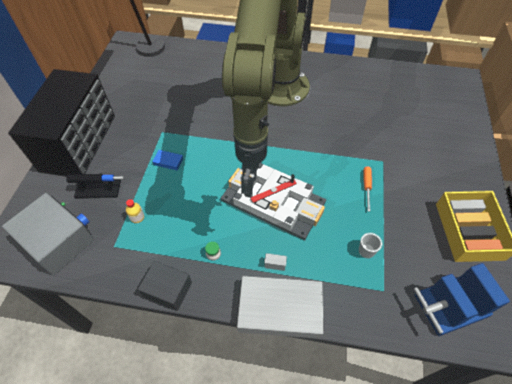

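View pics/wrist0.png

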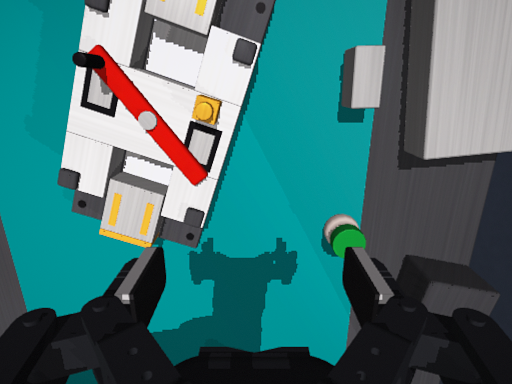

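The wrist picture shows the right slide's brass end at about (128,238), the pivot at (147,120), the stud top at (82,58), the insert at (207,108), and the pads at (243,50), (69,178) and (193,217). I'll fit the mould pose from these.

Run:
```python
from h import *
from scipy.optimize import least_squares
st=arm.get_state();p=arm.read_camera('wrist')
obs=[((243,51),(68,88,63)),((97,3),(-68,88,63)),((69,178),(-68,-88,63)),((193,217),(68,-88,63)),((147,120),(0,0,68))]
W=np.array([onz(p,u,m[2]/1e3+.003,st)[:2] for u,m in obs]);M=np.array([m[:2] for _,m in obs])/1e3
f=lambda v:((np.c_[np.cos(v[2])*M[:,0]-np.sin(v[2])*M[:,1],np.sin(v[2])*M[:,0]+np.cos(v[2])*M[:,1]]+v[:2])-W).ravel()
s=least_squares(f,[.549,.049,-.33],loss='soft_l1',f_scale=.003);print(s.x,np.round(s.fun*1e3,1))
x0,y0,a=s.x
def tom(w):
    d=np.array(w[:2])-[x0,y0];return np.round(1e3*np.array([np.cos(a)*d[0]+np.sin(a)*d[1],-np.sin(a)*d[0]+np.cos(a)*d[1]]),1)
for n,w in dict(stud_s=(.5076,.0973),stud_w=(.5109,.1022),L1=(.6,.1908),L2=(.602,.2005),R1=(.5003,-.0965),R2=(.5003,-.0987),R3=(.5029,-.0889),ins=(.6,.06)).items():print(n,tom(w))
t=np.array(st['tool_pos']);print('tcp in mould',tom(t))
c,sn=np.cos(a),np.sin(a)
def shift(mx,my):
    w=np.array([x0+c*mx-sn*my,y0+sn*mx+c*my])-t[:2];return np.round(100*np.array([w[1],w[0]]),2)
for q in [(0,190),(0,170),(0,-190)]:print(q,shift(*[v/1e3 for v in q]))
print('yaw deg',-np.degrees(a))
```

```text
[ 0.54760159  0.04821119 -0.32418397] [ 1.   0.3 -0.7  5.2 -2.4 -1.9  0.6 -1.5  1.1  0. ]
stud_s [-53.6  33.8]
stud_w [-52.   39.5]
L1 [  4.2 151.9]
L2 [  3.1 161.7]
R1 [   1.3 -152.2]
R2 [   2.  -154.3]
R3 [   1.3 -144.2]
ins [45.9 27.9]
tcp in mould [112.4 -13.1]
(0, 190) [22.83 -4.19]
(0, 170) [20.93 -4.83]
(0, -190) [-13.19 -16.29]
yaw deg 18.57437337096681
```

>>> move_arm(
  series=[
    [[4.5, -0.8, 0, 6, 0], [9, -1.6, 0, 12, 0], [13.5, -2.5, 0, 18.5, 0], [18, -3.3, 0, 18.5, 0], [22.8, -4.2, 0, 18.5, 0], [22.8, -4.2, 0, 18.5, 0], [22.8, -4.2, 0, 18.5, 0], [22.8, -4.2, 0, 18.5, 0]],
  ],
)

```text
clock: 1.75
tool_pos: [0.6086, 0.2263, 0.2312]
tool_rot: [2.55, 1.832, -0.001]
wrist_force: [0.3, -1.3, -0.6]
finger_gap: 0.0002
finger_force: 0.0
```

>>> move_arm(
  series=[
    [[0, 0, 5, 0, 0], [0, 0, 10, 0, 0], [0, 0, 14, 0, 0], [0, 0, 17, 0, 0], [0, 0, 19.5, 0, 0], [0, 0, 19.5, 0, 0], [0, 0, 19.5, 0, 0], [0, 0, 19.5, 0, 0]],
  ],
)

```text
clock: 2.55
tool_pos: [0.6098, 0.2276, 0.0385]
tool_rot: [2.55, 1.833, 0.005]
wrist_force: [0.4, 0.6, 0.4]
finger_gap: 0.0001
finger_force: 0.0
```

Run:
```python
from h import *
st=arm.get_state();p=arm.read_camera('wrist');cv2.imwrite('pics/w1.png',p['img'])
s=arm.read_camera('side');c=s['img'][150:340,100:370];cv2.imwrite('pics/s1.png',np.hstack([cv2.resize(c,(540,380)),cv2.resize(p['img'],(256,380))]))
print(st['tool_pos'],st['wrist_force'],st['clock'],st['finger_gap'])
```

```text
[0.60984651 0.22756264 0.03853497] [0.39840614 0.61122327 0.35625724] 2.55 6.804048344529945e-05
```

View pics/s1.png

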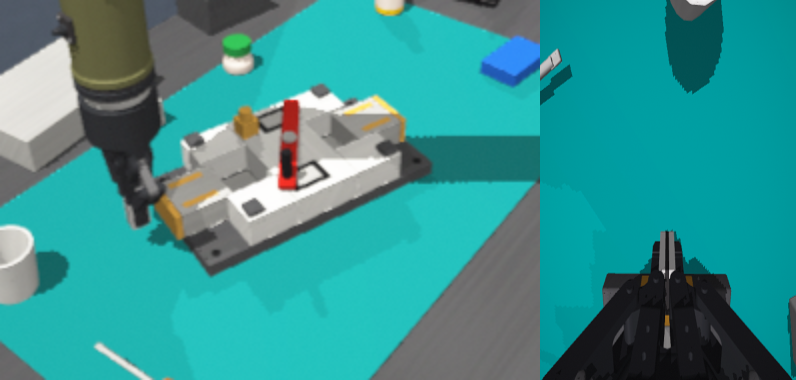

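The side crop shows the closed fingers standing just outside the left slide's brass plate, at (140,215) against the plate at (170,215). I'll push along mould -y.

>>> move_arm(
  series=[
    [[-1.5, 0, 0, 0, 0], [-2.5, 0, 0, 0, 0], [-3.5, 0, 0, 0, 0], [-4.5, 0, 0, 0, 0], [-5.5, 0, 0, 0, 0], [-6.2, 0, 0, 0, 0], [-6.2, 0, 0, 0, 0], [-6.2, 0, 0, 0, 0]],
  ],
)

```text
clock: 3.45
tool_pos: [0.5878, 0.1676, 0.0357]
tool_rot: [2.55, 1.834, -0.004]
wrist_force: [-0.7, 0.0, 0.4]
finger_gap: 0.0003
finger_force: 0.0
```

>>> move_arm(
  series=[
    [[-0.2, 0, 0, 0, 0], [-0.4, 0, 0, 0, 0], [-0.6, 0, 0, 0, 0], [-0.8, 0, 0, 0, 0], [-0.8, 0, 0, 0, 0], [-0.8, 0, 0, 0, 0], [-0.8, 0, 0, 0, 0], [-0.8, 0, 0, 0, 0]],
  ],
)

```text
clock: 4.25
tool_pos: [0.5866, 0.1652, 0.0361]
tool_rot: [-2.546, -1.837, -0.008]
wrist_force: [4.4, 7.7, -6.0]
finger_gap: -0.0001
finger_force: 4.1
```

>>> move_arm(
  series=[
    [[-0.3, 0, 0, 0, 0], [-0.6, 0, 0, 0, 0], [-0.6, 0, 0, 0, 0], [-0.6, 0, 0, 0, 0], [-0.6, 0, 0, 0, 0], [-0.6, 0, 0, 0, 0], [-0.6, 0, 0, 0, 0], [-0.6, 0, 0, 0, 0]],
  ],
)

```text
clock: 5.05
tool_pos: [0.5866, 0.1652, 0.0364]
tool_rot: [-2.541, -1.839, -0.021]
wrist_force: [10.9, 17.5, -13.3]
finger_gap: 0.0002
finger_force: 9.5
```

>>> move_arm(
  series=[
    [[2, 0, 0, 0, 0], [5, 0, 0, 0, 0], [5, 0, -4, 0, 0], [5, 0, -9, 0, 0], [5, 0, -14, 0, 0], [5, 0, -17, 0, 0], [0, 0, -17, 0, 0], [-5, 0, -17, 0, 0]],
  ],
)

```text
clock: 5.85
tool_pos: [0.5681, 0.1086, 0.2078]
tool_rot: [2.545, 1.839, 0.002]
wrist_force: [-0.1, -1.6, -0.2]
finger_gap: 0.0
finger_force: 0.0
```

>>> move_arm(
  series=[
    [[-5, 0, 0, 0, 0], [-10, 0, 0, 0, 0], [-15, 0, 0, 0, 0], [-20, 0, 0, 0, 0], [-25.4, 0, 0, 0, 0], [-25.4, 0, 0, 0, 0], [-25.4, 0, 0, 0, 0], [-25.4, 0, 0, 0, 0]],
  ],
)

```text
clock: 6.65
tool_pos: [0.4877, -0.1311, 0.2064]
tool_rot: [-2.548, -1.837, -0.0]
wrist_force: [0.2, 0.3, 0.5]
finger_gap: -0.0003
finger_force: 0.0
```

Run:
```python
from h import *
x0,y0,a=.5476,.0482,-.324
def tom(w):
    d=np.array(w[:2])-[x0,y0];return np.round(1e3*np.array([np.cos(a)*d[0]+np.sin(a)*d[1],-np.sin(a)*d[0]+np.cos(a)*d[1]]),1)
st=arm.get_state();p=arm.read_camera('wrist');cv2.imwrite('pics/w2.png',p['img'])
print(st['tool_pos'],tom(st['tool_pos']))
for k,z in {'lock_bar_stud':.105,'slide_left_back':.038,'slide_right_back':.038,'core_insert':.058,'mould':.003}.items():
    for d in arm.spot_point(k,p)[:1]:print(k,round(d['confidence'],2),np.round(d['centre'],1),tom(onz(p,d['centre'],z,st)))
```

```text
[ 0.4877291  -0.1311327   0.20638175] [   0.3 -189.1]
slide_right_back 0.57 [253.6 125.2] [  -1. -147.]
```

View pics/w2.png

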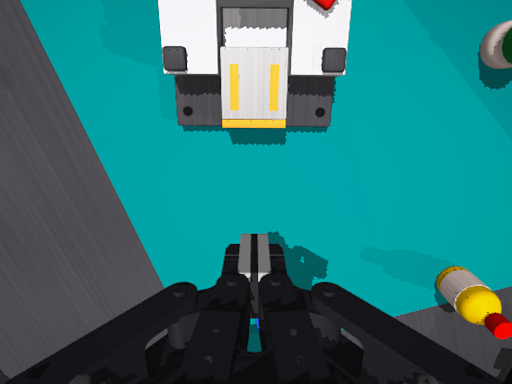

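The picture shows the right slide's brass edge at (254,124), centred with the fingers at (255,240), and nothing in the way below.

>>> move_arm(
  series=[
    [[0, 0, 5, 0, 0], [0, 0, 10, 0, 0], [0, 0, 14, 0, 0], [0, 0, 17, 0, 0], [0, 0, 17, 0, 0], [0, 0, 17, 0, 0], [1, 0, 17, 0, 0], [2, 0, 17, 0, 0]],
  ],
)

```text
clock: 7.75
tool_pos: [0.4958, -0.1129, 0.0385]
tool_rot: [2.548, 1.833, 0.005]
wrist_force: [0.8, 0.9, 0.1]
finger_gap: -0.0
finger_force: 0.0
```

>>> move_arm(
  series=[
    [[1, 0, 0, 0, 0], [2, 0, 0, 0, 0], [3, 0, 0, 0, 0], [4, 0, 0, 0, 0], [4.5, 0, 0, 0, 0], [5, 0, 0, 0, 0], [5.3, 0, 0, 0, 0], [5.3, 0, 0, 0, 0]],
  ],
)

```text
clock: 8.55
tool_pos: [0.5091, -0.0682, 0.0365]
tool_rot: [2.55, 1.83, -0.009]
wrist_force: [-4.7, -12.3, 5.5]
finger_gap: 0.0001
finger_force: 6.6
```

>>> move_arm(
  series=[
    [[0.3, 0, 0, 0, 0], [0.6, 0, 0, 0, 0], [0.6, 0, 0, 0, 0], [0.6, 0, 0, 0, 0], [0.6, 0, 0, 0, 0], [0.6, 0, 0, 0, 0], [0.6, 0, 0, 0, 0], [0.6, 0, 0, 0, 0]],
  ],
)

```text
clock: 9.35
tool_pos: [0.509, -0.0681, 0.0365]
tool_rot: [2.551, 1.824, -0.019]
wrist_force: [-9.1, -23.9, 11.0]
finger_gap: -0.0001
finger_force: 12.3
```

>>> move_arm(
  series=[
    [[-2, 0, 0, 0, 0], [-4, 0, 0, 0, 0], [-4, 0, -4, 0, 0], [-4, 0, -9, 0, 0], [-4, 0, -14, 0, 0], [-4, 0, -19, 0, 0], [-2, 0, -22, 0, 0], [-2, 0, -22, 0, 0]],
  ],
)

```text
clock: 10.15
tool_pos: [0.5092, -0.0727, 0.2612]
tool_rot: [2.543, 1.839, 0.013]
wrist_force: [0.4, 0.4, 0.1]
finger_gap: 0.0001
finger_force: 0.0
```

```bash
cat >> h.py <<'E'
x0,y0,a=.5476,.0482,-.324
def tom(w):
    d=np.array(w[:2])-[x0,y0];return np.round(1e3*np.array([np.cos(a)*d[0]+np.sin(a)*d[1],-np.sin(a)*d[0]+np.cos(a)*d[1]]),1)
E
python3 - <<'E'
from h import *
st=arm.get_state();p=arm.read_camera('wrist');cv2.imwrite('pics/w3.png',p['img'])
print(st['tool_pos'],tom(st['tool_pos']))
for k,z in {'lock_bar_stud':.105,'slide_right_back':.038,'core_insert':.058,'mould':.003}.items():
    for d in arm.spot_point(k,p)[:1]:print(k,round(d['confidence'],2),np.round(d['centre'],1),tom(onz(p,d['centre'],z,st)))
p=arm.read_camera('scene')
for k in ('slide_left_back','slide_right_back'):
    for d in arm.spot_point(k,p)[:1]:print(k,d['confidence'],tom(onz(p,d['centre'],.038)))
E
```

```text
[ 0.50919282 -0.07268189  0.26123912] [   2.1 -126.8]
lock_bar_stud 0.39 [304.8   4.7] [44.8 19. ]
slide_right_back 0.93 [252.4 141.8] [   1.  -110.1]
core_insert 0.85 [303.5   5.1] [50.6 28.9]
mould 0.7 [252.   44.8] [ 0. -1.]
slide_left_back 0.81 [  2.9 104.3]
slide_right_back 0.77 [   4.4 -113.6]
```

View pics/w3.png

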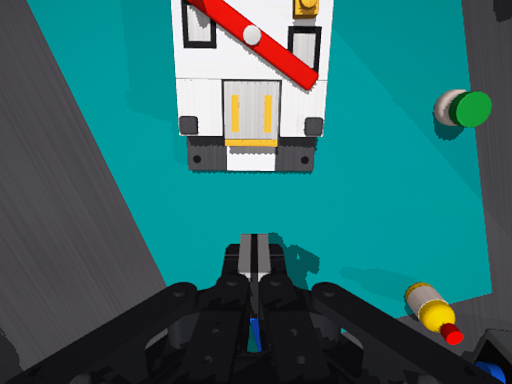

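The picture shows the right slide home, with its brass face at (250,143) near the block edge. The pivot is at (251,34) and the bar's tail at (314,75), so the bar angle is about 0.99 rad. Next I go behind the stud, with tool x along its tangent.

>>> move_arm(
  series=[
    [[3, -2, 0, 8, 0], [7, -4, 0, 16, 0], [11, -6, 0, 24, 0], [13.3, -7.6, 0, 33, 0], [13.3, -7.6, 0, 33, 0], [13.3, -7.6, 5, 33, 0], [13.3, -7.6, 9, 33, 0], [13.3, -7.6, 9, 33, 0]],
  ],
)

```text
clock: 11.35
tool_pos: [0.472, 0.072, 0.1607]
tool_rot: [-2.965, -1.035, 0.018]
wrist_force: [-0.7, -0.1, 0.3]
finger_gap: -0.0002
finger_force: 0.0
```

Run:
```python
from h import *
st=arm.get_state();p=arm.read_camera('wrist');cv2.imwrite('pics/w4.png',p['img'])
T=R.from_rotvec(st['tool_rot']).as_matrix();print(st['tool_pos'],tom(st['tool_pos']),'tool x ang',np.degrees(np.arctan2(T[1,0],T[0,0])-a))
for k,z in {'lock_bar_stud':.105,'core_insert':.058}.items():
    for d in arm.spot_point(k,p)[:1]:print(k,round(d['confidence'],2),np.round(d['centre'],1),tom(onz(p,d['centre'],z,st)))
```

```text
[0.47195062 0.07198618 0.16065052] [-79.3  -1.5] tool x ang 57.04629707391202
lock_bar_stud 0.57 [254.4 142.6] [-55.7  35.9]
core_insert 0.88 [383.   59.1] [51.1 29.1]
```

View pics/w4.png

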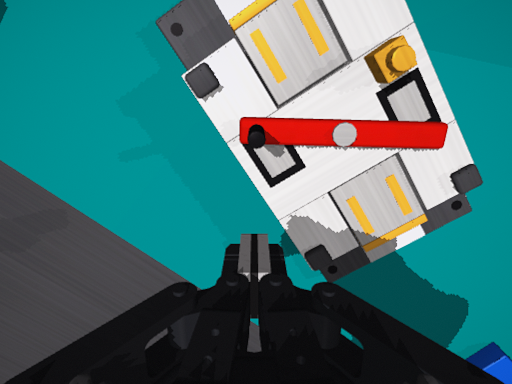

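>>> move_arm(
  series=[
    [[0, 0, 4, 0, 0], [0, 0, 7.9, 0, 0], [0, 0, 7.9, 0, 0], [0, 0, 7.9, 0, 0], [0.5, 0, 7.9, 0, 0], [1.2, 0, 7.9, 0, 0], [2, 0, 7.9, 0, 0], [2, 0, 7.9, 0, 0]],
  ],
)

```text
clock: 12.3
tool_pos: [0.4936, 0.0876, 0.0884]
tool_rot: [-2.965, -1.038, -0.004]
wrist_force: [0.4, 1.3, -0.3]
finger_gap: 0.0
finger_force: 0.0
```

>>> move_arm(
  series=[
    [[0.7, 0, 0, 0, 0], [1.3, -0.1, 0, 5, 0], [1.9, -0.2, 0, 10, 0], [2.5, -0.2, 0, 15, 0], [3.0, -0.2, 0, 20, 0], [3.6, -0.1, 0, 25, 0], [4.2, 0, 0, 30, 0], [4.2, 0, 0, 30, 0]],
  ],
)

```text
clock: 13.1
tool_pos: [0.5252, 0.1127, 0.0871]
tool_rot: [3.133, 0.233, -0.0]
wrist_force: [0.1, 0.5, -0.7]
finger_gap: -0.0001
finger_force: 0.0
```

Run:
```python
from h import *
st=arm.get_state();p=arm.read_camera('wrist');cv2.imwrite('pics/w5.png',p['img'])
T=R.from_rotvec(st['tool_rot']).as_matrix();print(st['tool_pos'],tom(st['tool_pos']),'tool x ang',np.degrees(np.arctan2(T[1,0],T[0,0])-a))
for n,pp in (('wrist',p),('scene',arm.read_camera('scene'))):
  for k,z in {'lock_bar_stud':.105,'core_insert':.058}.items():
    for d in arm.spot_point(k,pp)[:1]:print(n,k,round(d['confidence'],2),np.round(d['centre'],1),tom(onz(pp,d['centre'],z,st)))
```

```text
[0.52516992 0.11266765 0.08709511] [-41.8  54. ] tool x ang 27.064537466318527
wrist lock_bar_stud 0.69 [261.8 234.3] [-25.3  58.6]
wrist core_insert 0.56 [377.1 103.1] [51.  27.6]
scene lock_bar_stud 0.62 [296.8 184.2] [-27.   61.6]
scene core_insert 0.52 [274.2 205.3] [45.2 24. ]
```

View pics/w5.png

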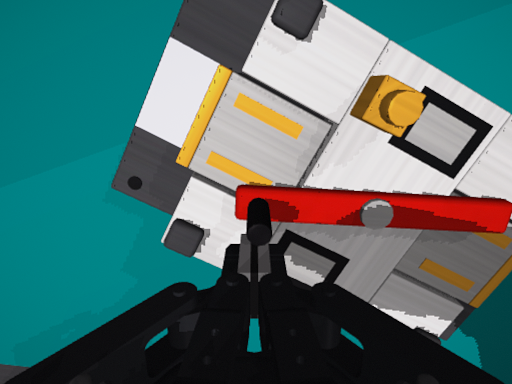

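The fingertip is on the stud at (260,232) and the bar is at about 25°. The insert at (395,105) hasn't moved. I'll finish the arc with a little overshoot.

>>> move_arm(
  series=[
    [[0.6, -0.1, 0, 5, 0], [1.1, -0.2, 0, 10, 0], [1.6, -0.2, 0, 15, 0], [2.1, -0.2, 0, 19, 0], [2.6, -0.2, 0, 23, 0], [3.1, -0.1, 0, 27, 0], [3.4, 0.1, 0, 27, 0], [3.7, 0.2, 0, 27, 0]],
  ],
)

```text
clock: 14.2
tool_pos: [0.5549, 0.1177, 0.0868]
tool_rot: [3.1, -0.501, -0.023]
wrist_force: [-23.3, 3.1, 16.0]
finger_gap: -0.0001
finger_force: 11.3
```

>>> move_arm(
  series=[
    [[0.2, 0, 0, 0, 0], [0.4, 0, 0, 0, 0], [0.4, 0, 0, 0, 0], [0.4, 0, 0, 0, 0], [0.4, 0, 0, 0, 0], [0.4, 0, 0, 0, 0], [0.4, 0, 0, 0, 0], [0.4, 0, 0, 0, 0]],
  ],
)

```text
clock: 15.0
tool_pos: [0.555, 0.1177, 0.0868]
tool_rot: [3.099, -0.498, -0.034]
wrist_force: [-26.3, 2.7, 19.6]
finger_gap: 0.0003
finger_force: 13.6
```

At the stop, with the force rising and no further motion. I'll back off and lift.

>>> move_arm(
  series=[
    [[-1, 0, 0, 0, 0], [-3, 0, 0, 0, 0], [-4, 0, 0, 0, 0], [-4, 0, -4, 0, 0], [-4, 0, -8, 0, 0], [-4, 0, -13, 0, 0], [-6, 0, -16, 0, 0], [-6, 0, -16, 0, 0]],
  ],
)

```text
clock: 15.8
tool_pos: [0.5101, 0.1356, 0.2533]
tool_rot: [-3.096, 0.501, -0.014]
wrist_force: [-0.4, 0.8, -0.2]
finger_gap: -0.0002
finger_force: 0.0
```

Run:
```python
from h import *
st=arm.get_state();p=arm.read_camera('wrist');cv2.imwrite('pics/w6.png',p['img']);print(st['clock'],st['wrist_force'])
for n,pp in (('wrist',p),('scene',arm.read_camera('scene'))):
  for k,z in {'lock_bar_stud':.105,'core_insert':.058,'slide_left_back':.038,'slide_right_back':.038}.items():
    for d in arm.spot_point(k,pp)[:1]:print(n,k,round(d['confidence'],2),np.round(d['centre'],1),tom(onz(pp,d['centre'],z,st)))
```

```text
15.8 [-0.35436026  0.76153423 -0.24250125]
wrist lock_bar_stud 0.72 [263.1 105. ] [-0.3 63.4]
wrist core_insert 0.8 [301.5  51. ] [49.7 24.6]
wrist slide_left_back 0.8 [217.9 101.1] [-1.000e-01  1.123e+02]
wrist slide_right_back 0.6 [422.  104.5] [  -2.7 -115.2]
scene lock_bar_stud 0.81 [295.1 191.7] [ 0.  68.8]
scene core_insert 0.66 [276.8 205.9] [43.4 31.9]
scene slide_left_back 0.87 [305.2 206.8] [ -7.  105.9]
scene slide_right_back 0.58 [241.6 179.8] [  -2.4 -118.6]
```

View pics/w6.png

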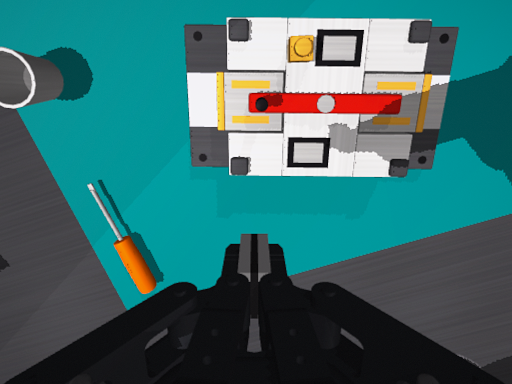

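The bar lies straight across both slides, with the stud at (262,104) and the pivot at (325,103). The brass faces at (219,100) and (428,100) are equally far from the pivot, and the insert is standing at (301,47).

```bash
python3 -c "
from workcell import arm
print(arm.close_job())"
```

```text
the job is handed in; nothing more can be done
None
```

I pushed both slides home, then swung the lock bar to its stop; the last picture shows the insert still standing and the gripper clear. The job is handed in at about 16 s, but the hand-in call returned no verdict.

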